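# Unstack the seasonings into the rail caddy

## Task

Take the stack of seasoning containers apart and put all four containers (the stacked three and the one standing alone) away on the caddy rail along the shelf's far rim, each standing upright and flat in the holder made for its shape and size: jar in the large round cup, oblong tin in the oblong tray, square tin in the square tray, shaker in the small round cup. Never tip a container over, do not let the glass jar drop but set it down gently, and leave the grill brush and the thermometer where they lie.

Things in the scene. Friction and masses are not known exactly. Their poses are not given: they have to be found in the camera images.
- jar: Squat pale glass jar with a flat black screw-top lid with a steel disc let into its top. Round, 66 mm across the lid (z 28 to 44 mm) and 64 mm across the glass, 44 mm tall, about 0.22 kg. Origin: centre of its underside; z up. Take it by the lid. At the start: bottom of the stack, or alone.
- long_tin: Oblong brushed-steel tin with a slip-on flat lid: 58 mm wide (its own x), 92 mm long (its own y), 44 mm tall, about 0.2 kg. The lid (z 28 to 44 mm) is 1 mm proud of the body all round. Origin: centre of its underside; z up. Can be grasped only across its 58 mm width. At the start: bottom of the stack, or alone.
- square_tin: Square brushed-steel tin with a slip-on flat lid: 46 x 46 mm, 36 mm tall, about 0.12 kg. The lid (z 22 to 36 mm) is 1 mm proud of the body all round. Origin: centre of its underside; z up, x and y square to its sides. At the start it stands on top of the jar or of the long tin, as the middle of the stack.
- shaker: Small round steel shaker with an aluminium cap with a ring of holes: 36 mm diameter, 52 mm tall, about 0.09 kg. Origin: centre of its underside; z up. At the start it stands on the square tin, as the top of the stack.
- jar_cup: Fixed aluminium holder hung on the caddy rail along the far rim. Origin: centre of its inner floor, at shelf height; z up. Walls 3 mm thick rise 10 mm above that floor; its hook on the rail, 49 to 66 mm from the origin towards the robot, rises 10.5 mm; nothing around is higher. The large round cup, 82 mm across inside: for the jar.
- long_tray: Fixed aluminium holder hung on the caddy rail along the far rim. Origin: centre of its inner floor, at shelf height; z up. Walls 3 mm thick rise 10 mm above that floor; its hook on the rail, 49 to 66 mm from the origin towards the robot, rises 10.5 mm; nothing around is higher. The oblong tray, 74 (its x) by 108 mm (its y) inside: for the long tin, its length along the tray's.
- square_tray: Fixed aluminium holder hung on the caddy rail along the far rim. Origin: centre of its inner floor, at shelf height; z up. Walls 3 mm thick rise 10 mm above that floor; its hook on the rail, 49 to 66 mm from the origin towards the robot, rises 10.5 mm; nothing around is higher. The square tray, 62 x 62 mm inside, sides along its x and y: for the square tin.
- shaker_cup: Fixed aluminium holder hung on the caddy rail along the far rim. Origin: centre of its inner floor, at shelf height; z up. Walls 3 mm thick rise 10 mm above that floor; its hook on the rail, 49 to 66 mm from the origin towards the robot, rises 10.5 mm; nothing around is higher. The small round cup, 52 mm across inside: for the shaker.
- grill_brush: Bystander, loose: grey plastic grill brush with steel bristles down, lying to the left of the work with its handle towards the robot. Head 85 x 58 mm, handle 175 mm more, 43 mm tall. Origin: on the shelf under the middle of the head.
- thermometer: Bystander, loose: stainless meat thermometer lying flat, plain white dial up, between the stack and the container that stands alone. Dial 46 mm across, 11 mm thick, 112 mm stem along its own x (away from the robot). Origin: under the middle of the dial.
Not all that is in view belongs to the job. Leave any orange look-alike of the long_tin alone.

How it is judged:
At the end, for the whole second after the job is handed in: Each container stands upright (within 0.12 rad) on the floor of its own holder: centre within 14 mm of the holder's centre (as its wall allows), underside within 5 mm of the holder's floor, released and at rest (horizontal distance between jar and jar_cup below 0.014 m and z of jar in the frame of jar_cup between -0.005 and 0.005 m and angle between each of jar, long_tin, square_tin, shaker's own z axis and vertical below 0.12 rad and linear speed of each of jar, long_tin, square_tin, shaker below 0.02 m/s and angular speed of each of jar, long_tin, square_tin, shaker below 0.2 rad/s and contact force between each of jar, long_tin, square_tin, shaker and the fingers below 0.05 N and horizontal distance between long_tin and long_tray below 0.014 m and z of long_tin in the frame of long_tray between -0.005 and 0.005 m and horizontal distance between square_tin and square_tray below 0.014 m and z of square_tin in the frame of square_tray between -0.005 and 0.005 m and horizontal distance between shaker and shaker_cup below 0.014 m and z of shaker in the frame of shaker_cup between -0.005 and 0.005 m); the robot touches nothing.
It fails at once if a container is tipped over (leans by more than 0.8 rad) (angle between any of jar, long_tin, square_tin, shaker's own z axis and vertical above 0.8 rad).
It fails at once if the glass jar is dropped (moves faster than 0.6 m/s, a fall of some 18 mm, with no finger on it) (linear speed of jar above 0.6 m/s and contact force between jar and the fingers below 0.05 N).
It fails at once if the grill brush or the thermometer is shifted by more than 30 mm (distance of any of grill_brush, thermometer from where it was at the start of the episode above 0.03 m).
It also fails if it takes over 106 s, if anything falls off the work surface, if the arm or the gripper's body presses on something with over 40 N, if the wrist force passes 120 N, or if a joint passes its speed limit or range.

## Robot

A 6-joint arm with a two-finger parallel gripper is mounted at the origin on the work surface. World frame = base frame: x ahead of the robot, y to its left, z up, the work surface at z = 0. Lengths are in m, angles in rad, forces in N, time in s.
With the tool pointing down it reaches from about 0.4 to 0.925 m from the base axis. Payload 3.4 kg.
Tool frame: the origin (TCP) lies at the very end of the fingers, on their centre line; the grasp point (between the pads) lies 19 mm behind it; z points along the fingers, y is the line along which they close (so a half turn about z gives the same grasp; the last joint's range is limited). The gripper opens to 85 mm and grips with 20 to 120 N. Pads are 22 mm wide; open, the fingers measure 114 mm over their backs; the gripper's body (76 mm by 85 mm) begins 54 mm behind the grasp point. The pads swing forward as they close: fully open they stand 13 mm farther back than shut.
Start: joints at [1.105, 0.307, 1.506, -0, 1.328, -0.073], TCP at [0.22, 0.531, 0.231] pointing down, gripper open.
Joint ranges: [-3.12, 3.12], [-1.05, 2.28], [0.14, 2.33], [-1.42, 4.57], [0.1, 2.73], [-2.68, 2.68]. Speed limits (rad/s): [2.57, 2.57, 3.14, 3.14, 3.14, 3.14].

## Interface

Orientations are given as a unit quaternion [x, y, z, w].
In Python, from workcell import monitor, camera, camera_info, ctrl gives the robot as it stands.
- The arm moves only by the tool send_rows, never from a script. Its argument "increments" is a list of rows, each a list of 7 numbers: the opening, from 0 (shut) to 1 (fully open), then the shift along the tool's x, y, z in units of 50 mm (1.0 is 50 mm), then the turn, a rotation vector about the tool's x, y, z in units of 6 degrees (1.0 is 6 degrees). In form: [[fingers, dx, dy, dz, rx, ry, rz], ...]. A call has 1 to 12 rows; each row shifts and turns the commanded pose from where the row before left it, along the tool's axes as they then stand; what a row does not reach is not made up. A row lasts 1/8 s, in which the tool goes at most 62.5 mm and 10.7 degrees, less where a joint would pass 70% of its speed; a pose out of reach is approached as far as the arm can. A call is refused whole if a number of a shift passes 1 or a number of a turn 1, either way. A call with a gripper value outside its range is refused whole. The fingers move at their own pace and stop on an object; the grip force is fixed at half the most. Time passes only in rows, so rows that do not move let the fingers close. It gives the time, the measured TCP pose, the force, the opening and the grip force at its end, in the units of the state.
- monitor.get_obs(): the state, without advancing time (a new reading comes with each control period).
- camera(name): name is "side" or "top"; returns the picture (420x560x3 uint8, red, green, blue); there is no depth.
- camera_info(name): a dict with "fx", "fy", "cx", "cy" (pixels), "D" ([k1, k2, p1, p2, k3] as OpenCV has them; the pictures are not rectified), "position" and "attitude" of the camera in the world. Camera axes: x right, y down, z forward; pixel columns grow to the right and rows downward; lengths in m; the calibration is good to about 2 mm. A picture is of the moment at which its call begins. camera_info takes no time and is no camera call.
- ctrl.close_job(): hands the job in; it is judged then, once.
The state is a dict: "clock": time; "qpos": joint angles; "dq": joint speeds; "tau": joint torques, N m; "eef_pos": TCP position; "orientation": TCP orientation; "force": force on the tool from outside, world axes, zero at the start; "torque": the same for the moment, N m; "width": finger opening in m; "gripper_force": force on a finger pad.
Only numpy, scipy, OpenCV 4.12 (cv2) and the standard library are available. Lean on these libraries where they do the work, as an engineer would, in place of code of your own. Each camera call takes 0.05 s, during which the arm holds its last target. There are 200 camera calls.

## Working session

There is one attempt and no reset: what is moved stays moved. The work goes in short steps, Python scripts to look and compute and a tool call to move; the robot and the scene stay as the last step left them, time stands still between calls to the robot, and variables do not carry over. Pictures are saved under pics/ and viewed, at most 14 in all, crops included, and the job is handed in when it is done.

Besides the shell and the picture viewer there is one more tool, called after "Call:" as name(argument=value, ...) on one line, values as JSON. send_rows: Moves the arm, as the interface text tells. Its arguments: {"type":"object","properties":{"increments":{"type":"array","items":{"type":"array","items":{"type":"number"}}}},"required":["increments"]}

```bash
mkdir -p pics; ls; python3 - <<'E'
from workcell import monitor, camera, camera_info
import cv2
o=monitor.get_obs()
print(o)
for n in("side","top"):
    print(n,camera_info(n)); cv2.imwrite(f"pics/{n}0.png",camera(n)[:,:,::-1])
E
```

```text
pics
{'clock': 0.0, 'qpos': array([ 1.10449943e+00,  3.07578002e-01,  1.50767599e+00, -1.21177026e-05,
        1.32842316e+00, -7.34897239e-02]), 'dq': array([-0.00051415,  0.00046396,  0.0006064 , -0.00109095, -0.00280442,
        0.00043943]), 'tau': array([ 1.13998904e-03, -4.57550991e+01, -2.51910567e+01, -4.42028067e-04,
        1.29864729e-02, -2.91937823e-06]), 'eef_pos': array([0.21980219, 0.53056346, 0.23037721]), 'orientation': array([ 1.95141790e-01,  9.80774487e-01, -1.00608825e-03, -2.72226447e-04]), 'force': array([-0.45184573, -0.51407653, -0.86646409]), 'torque': array([ 0.01231634, -0.01030357, -0.0391039 ]), 'gripper_force': 0.0, 'width': 0.08539867735618341}
side {'fx': 404.92086039638815, 'fy': 404.92086039638815, 'cx': 281.1017153892763, 'cy': 205.74675354018032, 'D': array([-0.0639363,  0.       ,  0.       ,  0.       ,  0.       ]), 'position': array([0.36150931, 0.6406674 , 0.64277099]), 'attitude': array([-0.11112294,  0.91084829, -0.39414733,  0.05152636])}
top {'fx': 413.1904344685126, 'fy': 413.1904344685126, 'cx': 282.2955896735766, 'cy': 215.10602137713684, 'D': array([-0.0561034,  0.       ,  0.       ,  0.       ,  0.       ]), 'position': array([0.42710689, 0.04291003, 1.07624474]), 'attitude': array([-0.69799004,  0.71458718, -0.02142935,  0.04142268])}
```

View pics/side0.png

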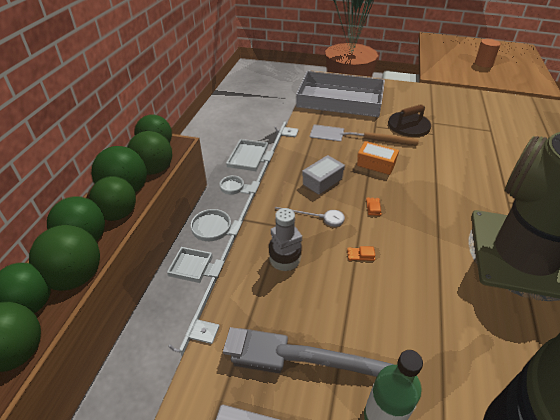

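View pics/top0.png

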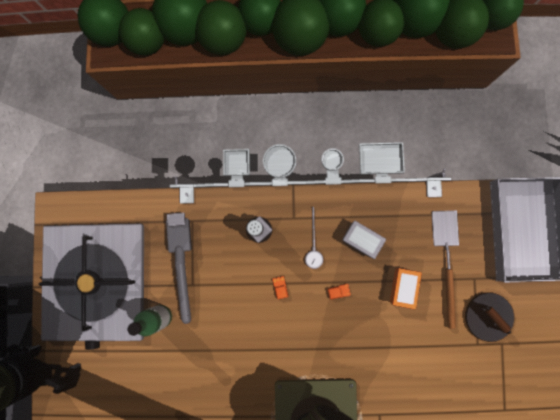

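The side view shows the stack at about (285,240): jar with black lid, square tin, shaker. The grey long tin is at (323,175), the thermometer dial at (333,218) and the brush at (255,350). In the top view the stack is at (258,229) and the long tin at (363,239). The holders are the square tray (236,160), jar cup (279,160), shaker cup (332,158) and long tray (381,158).

Look-alikes for the long tin: grey/steel (363,239) and orange (406,288). I choose the grey one and leave the orange. For the shaker there is only the stack top at (258,229). The bottle (150,320) and the pan (490,317) don't match it.

```bash
cat > h.py <<'E'
import numpy as np, cv2
from scipy.spatial.transform import Rotation as R
from workcell import monitor, camera, camera_info
def ray(n,uv):
    c=camera_info(n); K=np.array([[c['fx'],0,c['cx']],[0,c['fy'],c['cy']],[0,0,1]])
    p=cv2.undistortPoints(np.array(uv,float).reshape(-1,1,2),K,c['D'])[:,0]
    d=R.from_quat(c['attitude']).apply(np.c_[p,np.ones(len(p))]); return c['position'],d
def plane(n,uv,z):
    o,d=ray(n,uv); return (o+d*((z-o[2])/d[:,2])[:,None])[:,:2]
def pix(n,P):
    c=camera_info(n); K=np.array([[c['fx'],0,c['cx']],[0,c['fy'],c['cy']],[0,0,1]])
    r=R.from_quat(c['attitude']).inv(); 
    return cv2.projectPoints(np.array(P,float).reshape(-1,3),r.as_rotvec(),-r.apply(c['position']),K,c['D'])[0][:,0]
def look(n): return camera(n)[:,:,::-1].copy()
E
python3 - <<'E'
from h import *
t=cv2.imread("pics/top0.png"); s=cv2.imread("pics/side0.png")
a=cv2.resize(t[135:275,210:410],None,fx=4,fy=4,interpolation=2)
cv2.imwrite("pics/ct.png",a)
b=cv2.resize(s[125:275,160:360],None,fx=4,fy=4,interpolation=2)
cv2.imwrite("pics/cs.png",b)
for n,u,z in [("shaker",(255,227),.132),("long",(365,238),.044),("sqtray",(236,161),0.01),("jarcup",(279,160),.01),("shcup",(332,158),.01),("ltray",(381,158),.01),("dial",(314,259),.011)]:
    print(n,plane("top",[u],z))
E
```

```text
shaker [[0.48578344 0.13195036]]
long [[ 0.45721457 -0.13344074]]
sqtray [[0.66869275 0.19088889]]
jarcup [[0.66800657 0.07746827]]
shcup [[ 0.66945959 -0.06152017]]
ltray [[ 0.66611995 -0.18961594]]
dial [[ 0.40757015 -0.0067167 ]]
```

View pics/ct.png

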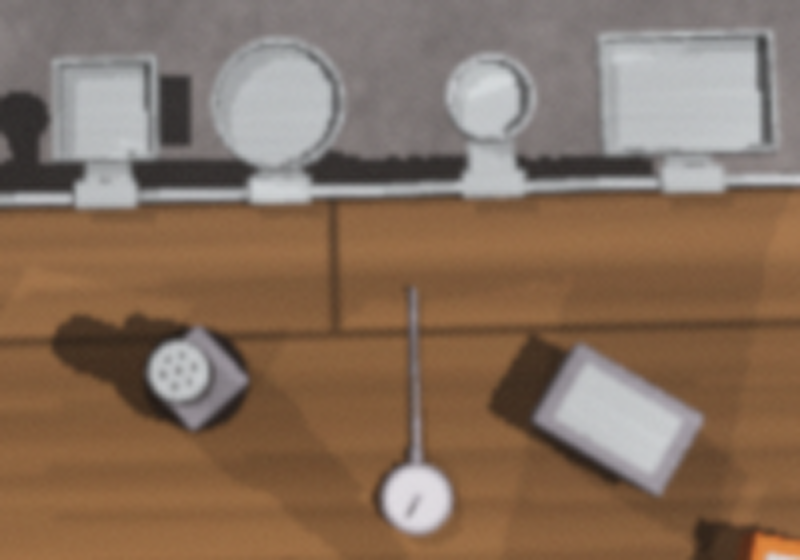

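View pics/cs.png

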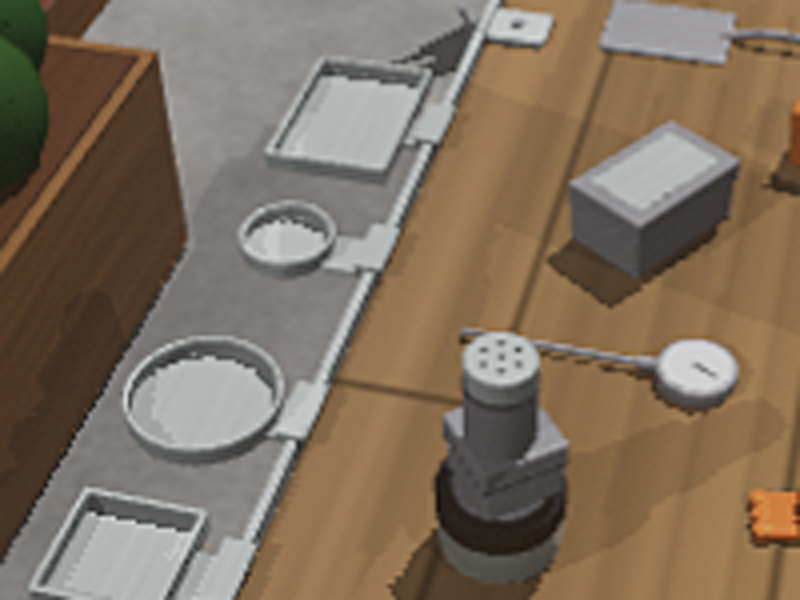

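The top crop shows the shaker cap at (179,371), the square tin corners at (249,381), (195,430) and (200,326), and the long tin corners at (583,343), (705,418), (660,495) and (533,417). The side crop confirms the grey tin is not the orange one, and that the stack order is jar, square tin, shaker.

```bash
cat > m.py <<'E'
from h import *
def T(p): return (np.array(p,float)+.5)/4-.5+[210,135]
def S(p): return (np.array(p,float)+.5)/4-.5+[160,125]
def rep(n,c,z,p):
    w=plane(c,p,z); m=w.mean(0); e=np.roll(w,-1,0)-w
    print(n,c,m.round(4),"len",np.linalg.norm(e,axis=1).round(4),"ang",(np.degrees(np.arctan2(e[:,1],e[:,0]))).round(1))
print("shaker",plane("top",[T((179,371))],.132),plane("side",[S((501,358))],.132))
rep("sq","top",.08,T([(249,381),(195,430),(146,378),(200,326)]))
rep("long","top",.044,T([(583,343),(705,418),(660,495),(533,417)]))
rep("long","side",.044,S([(672,122),(739,162),(640,222),(570,183)]))
rep("sqt","top",.01,T([(54,56),(157,55),(160,160),(52,160)]))
rep("lt","top",.01,T([(600,33),(774,30),(778,150),(603,155)]))
rep("lt","side",.01,S([(324,57),(433,68),(383,180),(266,157)]))
print("jarcup",plane("top",[T((278,103))],.01),plane("side",[S((204,397))],.01))
print("shcup",plane("top",[T((490,98))],.01),plane("side",[S((287,236))],.01))
E
python3 m.py
```

```text
shaker [[0.48495598 0.13340236]] [[0.48503121 0.13286229]]
sq top [0.4832 0.1273] len [0.044  0.0434 0.0454 0.0448] ang [ 131.    42.3  -47.3 -139.5]
long top [ 0.4544 -0.1325] len [0.0886 0.0556 0.0919 0.056 ] ang [-123.3  147.5   56.9  -35.8]
long side [ 0.4538 -0.1327] len [0.0554 0.0855 0.0537 0.0899] ang [ 146.2   55.6  -29.1 -123.2]
sqt top [0.6673 0.1908] len [0.0684 0.0704 0.0713 0.0698] ang [ -91.3 -179.2   88.3   -1.5]
lt top [ 0.6673 -0.1919] len [0.1144 0.08   0.1142 0.0813] ang [-90.4 178.9  90.2  -1. ]
lt side [ 0.6658 -0.1912] len [0.0776 0.1278 0.0805 0.1179] ang [-176.6   91.1   -3.8  -90.2]
jarcup [[0.66699485 0.07716137]] [[0.66513799 0.07974902]]
shcup [[ 0.66645149 -0.06174294]] [[ 0.66600732 -0.06067761]]
```

```bash
cat > go.py <<'E'
# usage: go.py x y z yaw(deg, of tool y axis, world) -> shift (units) in current tool frame, and turn needed
import sys
from h import *
o=monitor.get_obs(); r=R.from_quat(o['orientation']); x,y,z,a=map(float,sys.argv[1:5])
Y=np.array([np.cos(np.radians(a)),np.sin(np.radians(a)),0]); Z=np.array([0,0,-1.])
t=R.from_matrix(np.c_[np.cross(Y,Z),Y,Z])
d=np.array([x,y,z])-o['eef_pos']
print("t",round(o['clock'],2),"shift now-frame",(r.inv().apply(d)/.05).round(2),"final-frame",(t.inv().apply(d)/.05).round(2),"turn",(np.degrees((r.inv()*t).as_rotvec())/6).round(2),"w",round(o['width'],4))
E
python3 go.py .4852 .1332 .25 42
python3 - <<'E'
from h import *
a,d=ray("top",[(134,328)]); b,e=ray("side",[(410,358)])
A=np.c_[d[0],-e[0]]; s=np.linalg.lstsq(A,b-a,rcond=None)[0]; print("bottle cap",a+d[0]*s[0],b+e[0]*s[1])
E
```

```text
t 0.1 shift now-frame [-7.95 -5.31 -0.38] final-frame [-9.46 -1.37 -0.39] turn [-0.02  0.    4.25] w 0.0856
bottle cap [0.27073488 0.39138619 0.1900047 ] [0.27039381 0.39139516 0.1900684 ]
```

Call:
send_rows(increments=[[1, 0, 0, -0.4, 0, 0, 0], [1, -0.79, -0.53, 0, 0, 0, 0], [1, -0.79, -0.53, 0, 0, 0, 0], [1, -0.79, -0.53, 0, 0, 0, 0], [1, -0.79, -0.53, 0, 0, 0, 0], [1, -0.79, -0.53, 0, 0, 0, 0], [1, -0.79, -0.53, 0, 0, 0, 0], [1, -0.79, -0.53, 0, 0, 0, 0], [1, -0.79, -0.53, 0, 0, 0, 0], [1, -0.79, -0.53, 0, 0, 0, 0], [1, -0.79, -0.53, 0, 0, 0, 0], [1, 0, 0, 0, 0, 0, 1]])

```text
clock: 1.6
eef_pos: [0.4853, 0.1323, 0.2508]
orientation: [0.25, 0.968, -0.001, 0.0]
force: [-0.2, 1.5, -0.1]
width: 0.0853
gripper_force: 0.0
```

Call:
send_rows(increments=[[1, 0, 0, 0, 0, 0, 1], [1, 0, 0, 0, 0, 0, 1], [1, 0, 0, 0, 0, 0, 1], [1, 0, 0, 0, 0, 0, 0.25], [1, 0, 0, 0, 0, 0, 0], [1, 0, 0, 0, 0, 0, 0]])

```text
clock: 2.35
eef_pos: [0.4835, 0.1352, 0.2512]
orientation: [0.406, 0.914, -0.0, -0.0]
force: [0.0, 0.8, -0.4]
width: 0.0855
gripper_force: 0.0
```

```bash
python3 go.py .4852 .1332 .094 42
```

```text
t 2.35 shift now-frame [-0.05 -0.    3.14] final-frame [-0.05 -0.    3.14] turn [-0.   -0.    0.01] w 0.0855
```

Call:
send_rows(increments=[[1, -0.05, 0, 0.7, 0, 0, 0], [1, 0, 0, 0.7, 0, 0, 0], [1, 0, 0, 0.7, 0, 0, 0], [1, 0, 0, 0.6, 0, 0, 0], [1, 0, 0, 0.44, 0, 0, 0], [1, 0, 0, 0, 0, 0, 0], [0, 0, 0, 0, 0, 0, 0], [0, 0, 0, 0, 0, 0, 0], [0, 0, 0, 0, 0, 0, 0], [0, 0, 0, 0, 0, 0, 0], [0, 0, 0, 0, 0, 0, 0], [0, 0, 0, 0, 0, 0, 0]])

```text
clock: 3.85
eef_pos: [0.4865, 0.1337, 0.0955]
orientation: [0.407, 0.914, 0.001, 0.001]
force: [0.4, 0.5, 6.6]
width: 0.0344
gripper_force: 60.1
```

```bash
python3 go.py .666 -.0615 .15 42; python3 - <<'E'
from h import *
s=look("side")[130:280,190:390]; t=look("top")[150:300,180:380]
cv2.imwrite("pics/g1.png",np.hstack([cv2.resize(i,None,fx=2,fy=2,interpolation=2) for i in(s,t)]))
E
```

```text
t 3.85 shift now-frame [-5.31  0.06 -1.08] final-frame [-5.3   0.06 -1.09] turn [ 0.03  0.01 -0.  ] w 0.0344
```

View pics/g1.png

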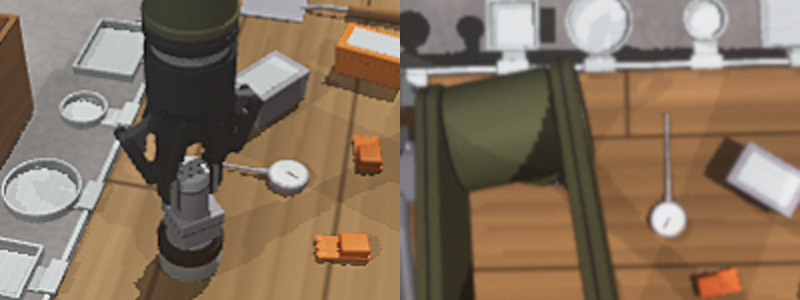

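The shaker is held: the side crop shows it between the fingers at (190,185), and the square tin below is undisturbed.

Call:
send_rows(increments=[[0, 0, 0, -0.4, 0, 0, 0], [0, 0, 0, -0.6, 0, 0, 0], [0, -0.4, 0, 0, 0, 0, 0], [0, -0.7, 0, 0, 0, 0, 0], [0, -0.8, 0.03, 0, 0, 0, 0], [0, -0.8, 0.03, 0, 0, 0, 0], [0, -0.8, 0, 0, 0, 0, 0], [0, -0.8, 0, 0, 0, 0, 0], [0, -0.6, 0, 0, 0, 0, 0], [0, -0.4, 0, 0, 0, 0, 0], [0, 0, 0, 0, 0, 0, 0], [0, 0, 0, 0, 0, 0, 0]])

```text
clock: 5.45
eef_pos: [0.6636, -0.0609, 0.1437]
orientation: [0.407, 0.914, -0.0, -0.001]
force: [0.0, -1.0, -0.6]
width: 0.0339
gripper_force: 60.0
```

```bash
python3 go.py .666 -.0615 .0165 42; python3 - <<'E'
from h import *
s=look("side")[130:280,190:390]; t=look("top")[120:270,200:400]
cv2.imwrite("pics/g2.png",np.hstack([cv2.resize(i,None,fx=2,fy=2,interpolation=2) for i in(s,t)]))
E
```

```text
t 5.45 shift now-frame [-0.05  0.03  2.54] final-frame [-0.04  0.03  2.54] turn [-0.01 -0.02  0.  ] w 0.0339
```

View pics/g2.png

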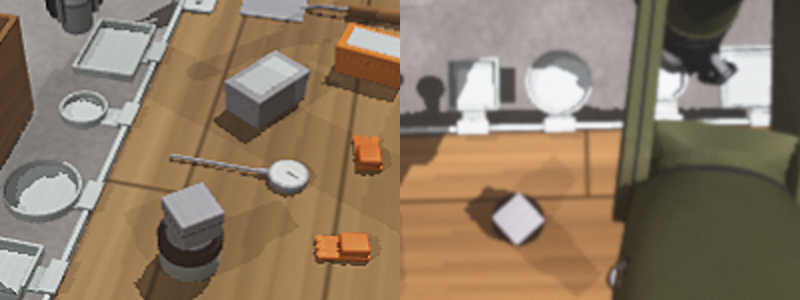

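The shaker hangs over its cup. The stack is now the square tin on the jar, seen whole at top crop (518,219) and side crop (192,210). I lower the shaker.

Call:
send_rows(increments=[[0, -0.04, 0.03, 0.4, 0, 0, 0], [0, 0, 0, 0.6, 0, 0, 0], [0, 0, 0, 0.6, 0, 0, 0], [0, 0, 0, 0.4, 0, 0, 0], [0, 0, 0, 0.25, 0, 0, 0], [0, 0, 0, 0.15, 0, 0, 0], [0, 0, 0, 0.1, 0, 0, 0], [0, 0, 0, 0, 0, 0, 0]])

```text
clock: 6.55
eef_pos: [0.6674, -0.0621, 0.0196]
orientation: [0.407, 0.914, 0.0, 0.0]
force: [-0.9, 0.4, -0.7]
width: 0.0342
gripper_force: 59.9
```

```bash
python3 go.py .666 -.0615 .0165 42
```

```text
t 6.55 shift now-frame [ 0.03 -0.01  0.06] final-frame [ 0.03 -0.01  0.06] turn [ 0.  0. -0.] w 0.0342
```

Lower a little further until contact, then release, rise, and measure the square tin and jar.

Call:
send_rows(increments=[[0, 0.02, 0, 0.04, 0, 0, 0], [0, 0, 0, 0.04, 0, 0, 0], [0, 0, 0, 0, 0, 0, 0]])

```text
clock: 6.92
eef_pos: [0.6669, -0.0614, 0.0156]
orientation: [0.407, 0.914, 0.0, 0.0]
force: [0.1, 0.3, 0.6]
width: 0.0341
gripper_force: 60.0
```

```bash
python3 - <<'E'
from h import *
t=look("top"); cv2.imwrite("pics/c2.png",cv2.resize(t[205:255,230:290],None,fx=10,fy=10,interpolation=2))
E
```

```text
(no output)
```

View pics/c2.png

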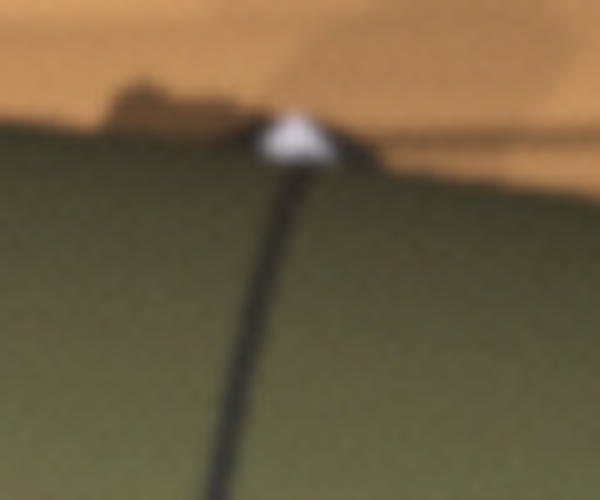

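The arm hides the stack, so this crop is no use. I'll use the earlier full view from g2 instead.

Call:
send_rows(increments=[[0, 0, 0, 0.03, 0, 0, 0], [0, 0, 0, 0, 0, 0, 0]])

```text
clock: 7.22
eef_pos: [0.6669, -0.0614, 0.0156]
orientation: [0.407, 0.914, 0.0, 0.001]
force: [-2.2, -0.0, 8.4]
width: 0.0344
gripper_force: 61.0
```

Contact. Release, rise and swing back to over the stack.

Call:
send_rows(increments=[[0.3, 0, 0, -0.03, 0, 0, 0], [0.7, 0, 0, 0, 0, 0, 0], [1, 0, 0, 0, 0, 0, 0], [1, 0, 0, 0, 0, 0, 0], [1, 0, 0, -0.4, 0, 0, 0], [1, 0, 0, -0.8, 0, 0, 0], [1, 0, 0, -0.9, 0, 0, 0], [1, 0, 0, -0.4, 0, 0, 0], [1, 0, 0, 0, 0, 0, 0]])

```text
clock: 8.35
eef_pos: [0.6681, -0.0616, 0.1425]
orientation: [0.407, 0.914, 0.001, 0.002]
force: [0.7, -0.3, -0.5]
width: 0.0856
gripper_force: 0.0
```

```bash
python3 go.py .4832 .1273 .15 42; python3 - <<'E'
from h import *
t=look("top");s=look("side")
cv2.imwrite("pics/c3.png",np.hstack([cv2.resize(i,None,fx=5,fy=5,interpolation=2) for i in (t[190:270,215:295],s[205:285,240:320])]))
E
```

```text
t 8.35 shift now-frame [ 5.28 -0.22 -0.17] final-frame [ 5.28 -0.22 -0.15] turn [ 0.03  0.03 -0.  ] w 0.0856
```

View pics/c3.png

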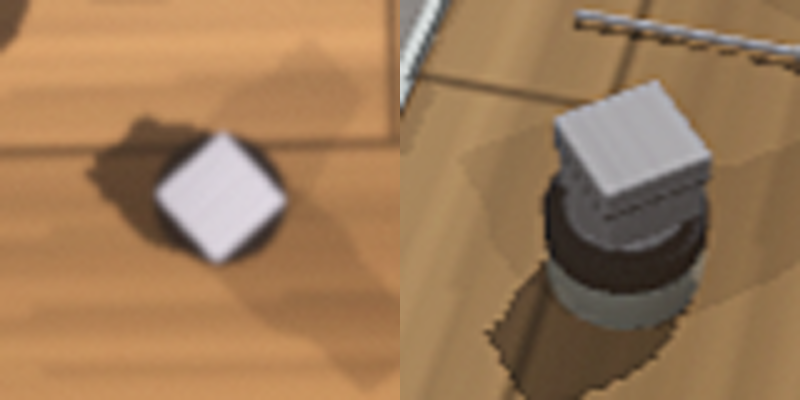

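The tin's lid corners are at top (223,130), (288,198), (219,266), (153,195), and in the right half at (656,81), (711,155), (607,195), (555,122). The jar lid spans x 543–708 in the side half.

```bash
python3 - <<'E'
from h import *
T=lambda p:(np.array(p,float)+.5)/5-.5+[215,190]
S=lambda p:(np.array(p,float)+.5)/5-.5+[240,205]
for c,p in(("top",T([(223,130),(288,198),(219,266),(153,195)])),("side",S([(256,81),(311,155),(207,195),(155,122)]))):
    w=plane(c,p,.08); e=np.roll(w,-1,0)-w; print(c,w.mean(0).round(4),np.linalg.norm(e,axis=1).round(4),np.degrees(np.arctan2(e[:,1],e[:,0])).round(1))
E
```

```text
top [0.4839 0.1279] [0.0458 0.0467 0.0471 0.0463] [-137.5  133.3   41.9  -48.3]
side [0.4839 0.1281] [0.0442 0.0439 0.0423 0.0448] [ 131.1   40.9  -47.8 -136.7]
```

Call:
send_rows(increments=[[1, 0.4, -0.2, 0, 0, 0, 0], [1, 0.8, 0, 0, 0, 0, 0], [1, 0.9, 0, 0, 0, 0, 0], [1, 0.9, 0, 0, 0, 0, 0], [1, 0.9, 0, 0, 0, 0, 0], [1, 0.8, 0, 0, 0, 0, 0], [1, 0.58, 0, 0, 0, 0, 0], [1, 0, 0, 0, 0, 0, 0], [1, 0, 0, 0, 0, 0, 0]])

```text
clock: 9.57
eef_pos: [0.4826, 0.1279, 0.1395]
orientation: [0.407, 0.914, -0.0, -0.0]
force: [0.4, 0.4, -0.8]
width: 0.0851
gripper_force: 0.0
```

```bash
python3 go.py .4839 .128 .059 42; python3 - <<'E'
from h import *
cv2.imwrite("pics/c4.png",cv2.resize(look("side")[100:300,150:350],None,fx=3,fy=3,interpolation=2))
E
```

```text
t 9.57 shift now-frame [-0.02  0.02  1.61] final-frame [-0.02  0.02  1.61] turn [-0.01 -0.    0.  ] w 0.0851
```

View pics/c4.png

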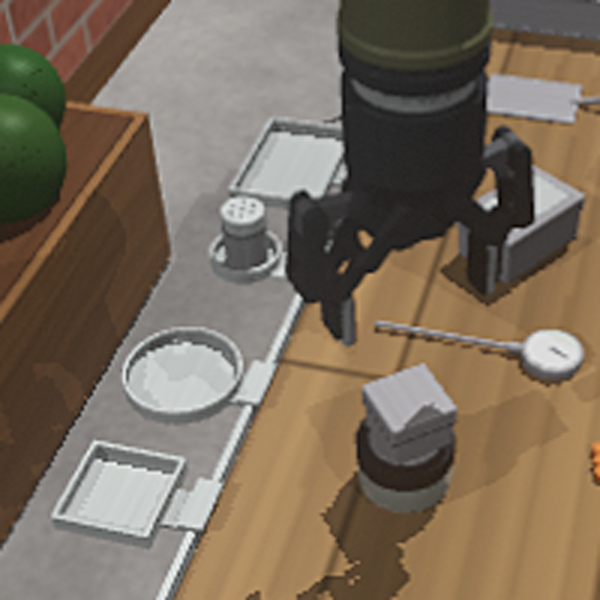

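The shaker stands upright in the small cup at (243,235), and the gripper is above the square tin. I descend and grip.

Call:
send_rows(increments=[[1, -0.02, 0.02, 0.4, 0, 0, 0], [1, 0, 0, 0.5, 0, 0, 0], [1, 0, 0, 0.45, 0, 0, 0], [1, 0, 0, 0.26, 0, 0, 0], [1, 0, 0, 0, 0, 0, 0], [0, 0, 0, 0, 0, 0, 0], [0, 0, 0, 0, 0, 0, 0], [0, 0, 0, 0, 0, 0, 0], [0, 0, 0, 0, 0, 0, 0], [0, 0, 0, 0, 0, 0, 0], [0, 0, 0, 0, 0, 0, 0]])

```text
clock: 11.0
eef_pos: [0.485, 0.1283, 0.0609]
orientation: [0.407, 0.914, 0.001, 0.001]
force: [-0.3, -1.1, 6.7]
width: 0.0448
gripper_force: 62.1
```

```bash
python3 go.py .667 .191 .1 90
```

```text
t 11.0 shift now-frame [-1.51  3.55 -0.77] final-frame [-3.64  1.25 -0.78] turn [ 0.01  0.02 -8.  ] w 0.0448
```

Call:
send_rows(increments=[[0, 0, 0, -0.2, 0, 0, 0], [0, 0, 0, -0.4, 0, 0, 0], [0, 0, 0, -0.3, 0, 0, 0], [0, 0, 0, 0, 0, 0, -1], [0, 0, 0, 0, 0, 0, -1], [0, 0, 0, 0, 0, 0, -1], [0, 0, 0, 0, 0, 0, -1], [0, 0, 0, 0, 0, 0, -1], [0, 0, 0, 0, 0, 0, -1], [0, 0, 0, 0, 0, 0, -1], [0, 0, 0, 0, 0, 0, -1]])

```text
clock: 12.38
eef_pos: [0.4836, 0.1281, 0.1051]
orientation: [-0.002, 1.0, -0.0, -0.0]
force: [0.2, -0.5, -1.0]
width: 0.0447
gripper_force: 61.4
```

Call:
send_rows(increments=[[0, -0.3, 0.1, 0, 0, 0, 0], [0, -0.6, 0.21, 0, 0, 0, 0], [0, -0.72, 0.25, 0, 0, 0, 0], [0, -0.72, 0.25, 0, 0, 0, 0], [0, -0.7, 0.24, 0, 0, 0, 0], [0, -0.4, 0.14, 0, 0, 0, 0], [0, -0.2, 0.06, 0, 0, 0, 0], [0, 0, 0, 0, 0, 0, 0]])

```text
clock: 13.38
eef_pos: [0.6664, 0.1907, 0.1045]
orientation: [0.0, 1.0, -0.0, -0.0]
force: [-0.7, 0.3, -1.7]
width: 0.0448
gripper_force: 61.4
```

```bash
python3 go.py .667 .191 .0175 90; python3 - <<'E'
from h import *
a=look("side")[180:300,130:330];b=look("top")[140:260,200:340]
cv2.imwrite("pics/c5.png",np.hstack([cv2.resize(i,None,fx=2.3,fy=2.3,interpolation=2) for i in (a,b)]))
E
```

```text
t 13.38 shift now-frame [-0.01  0.01  1.74] final-frame [-0.01  0.01  1.74] turn [-0.   -0.   -0.01] w 0.0448
```

View pics/c5.png

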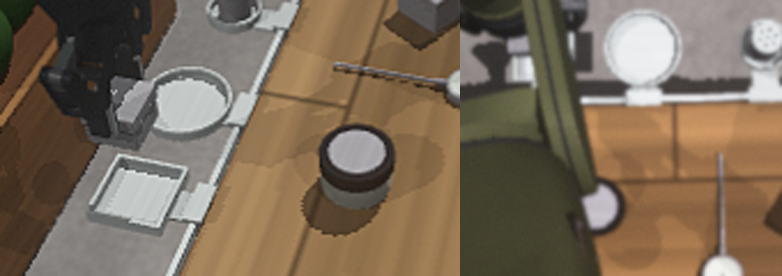

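The tin hangs over its tray and the jar is bare, with its steel disc at (357,151) in the side crop. I lower the tin.

Call:
send_rows(increments=[[0, -0.01, 0.01, 0.3, 0, 0, 0], [0, 0, 0, 0.5, 0, 0, 0], [0, 0, 0, 0.4, 0, 0, 0], [0, 0, 0, 0.25, 0, 0, 0], [0, 0, 0, 0.15, 0, 0, 0], [0, 0, 0, 0.08, 0, 0, 0], [0, 0, 0, 0.04, 0, 0, 0], [0, 0, 0, 0, 0, 0, 0]])

```text
clock: 14.48
eef_pos: [0.6668, 0.1911, 0.0192]
orientation: [0.0, 1.0, 0.0, 0.0]
force: [0.4, 0.8, -0.5]
width: 0.0446
gripper_force: 61.4
```

Call:
send_rows(increments=[[0, 0, 0, 0.03, 0, 0, 0], [0, 0, 0, 0, 0, 0, 0]])

```text
clock: 14.72
eef_pos: [0.6665, 0.1911, 0.0175]
orientation: [0.0, 1.0, 0.0, 0.0]
force: [0.6, 0.3, -0.7]
width: 0.0445
gripper_force: 61.4
```

Call:
send_rows(increments=[[0, 0, 0, 0.04, 0, 0, 0], [0, 0, 0, 0, 0, 0, 0]])

```text
clock: 14.98
eef_pos: [0.6667, 0.1911, 0.017]
orientation: [0.0, 1.0, 0.0, 0.001]
force: [-2.3, -0.9, 7.4]
width: 0.0449
gripper_force: 62.2
```

Call:
send_rows(increments=[[0.5, 0, 0, -0.03, 0, 0, 0], [1, 0, 0, 0, 0, 0, 0], [1, 0, 0, 0, 0, 0, 0], [1, 0, 0, -0.3, 0, 0, 0], [1, 0, 0, -0.7, 0, 0, 0], [1, 0, 0, -0.5, 0, 0, 0], [1, 0, 0, -0.2, 0, 0, 0], [1, 0, 0, 0, 0, 0, 0]])

```text
clock: 15.98
eef_pos: [0.667, 0.1912, 0.1029]
orientation: [0.0, 1.0, 0.0, 0.001]
force: [0.9, -0.5, 0.1]
width: 0.0853
gripper_force: 0.0
```

```bash
python3 - <<'E'
from h import *
s=look("side")
cv2.imwrite("pics/c6.png",np.hstack([cv2.resize(i,None,fx=5,fy=5,interpolation=2) for i in (s[220:300,150:230],s[205:285,240:320])]))
# jar lid: dark pixels + enclosed steel disc
g=s[205:285,240:320].max(2); m=(g<75).astype(np.uint8)
c=max(cv2.findContours(m,0,1)[0],key=cv2.contourArea); f=np.zeros_like(m); cv2.drawContours(f,[c],-1,1,-1)
d=((f==1)&(m==0)).astype(np.uint8); k=max(cv2.findContours(d,0,1)[0],key=cv2.contourArea)
e=cv2.fitEllipse(k); print(e,cv2.boundingRect(k),cv2.boundingRect(c)); print(plane("side",[np.array(e[0])+[240,205]],.044))
E
```

```text
((44.677978515625, 40.560508728027344), (18.692745208740234, 24.98499298095703), 90.32614135742188) (32, 31, 26, 20) (29, 29, 32, 30)
[[0.48586492 0.13100958]]
```

View pics/c6.png

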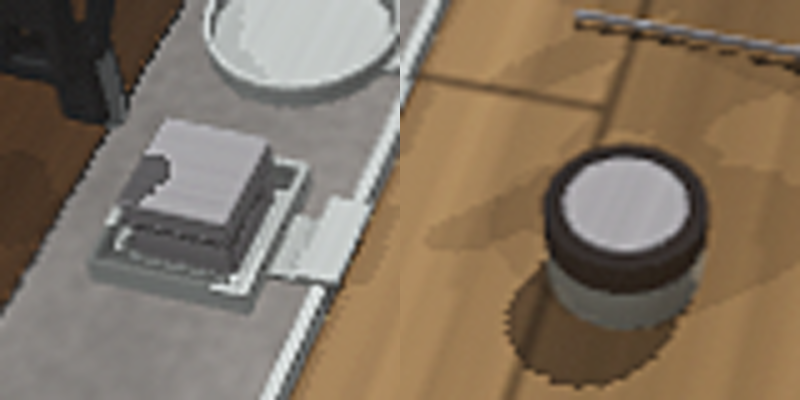

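The square tin sits flat inside its tray at left. The jar's disc centre is at (227,202) in the right half. I move above the jar.

Call:
send_rows(increments=[[1, 0.3, -0.1, 0, 0, 0, 0], [1, 0.7, -0.23, 0, 0, 0, 0], [1, 0.8, -0.27, 0, 0, 0, 0], [1, 0.8, -0.27, 0, 0, 0, 0], [1, 0.6, -0.2, 0, 0, 0, 0], [1, 0.42, -0.14, 0, 0, 0, 0], [1, 0, 0, 0, 0, 0, 0], [1, 0, 0, 0, 0, 0, 0]])

```text
clock: 17.02
eef_pos: [0.4865, 0.1308, 0.1015]
orientation: [0.0, 1.0, 0.0, 0.0]
force: [0.2, 0.2, 1.2]
width: 0.0855
gripper_force: 0.0
```

```bash
python3 go.py .4857 .1307 .011 90; python3 - <<'E'
from h import *
print(plane("side",[(284.97,245.0)],.044))
E
```

```text
t 17.02 shift now-frame [ 0.02 -0.    1.81] final-frame [ 0.02 -0.    1.81] turn [ 0.    0.01 -0.  ] w 0.0855
[[0.48565368 0.12945941]]
```

Call:
send_rows(increments=[[1, 0.02, 0, 0.3, 0, 0, 0], [1, 0, 0, 0.5, 0, 0, 0], [1, 0, 0, 0.5, 0, 0, 0], [1, 0, 0, 0.3, 0, 0, 0], [1, 0, 0, 0.2, 0, 0, 0], [1, 0, 0, 0, 0, 0, 0], [0.85, 0, 0, 0, 0, 0, 0], [0.75, 0, 0, 0, 0, 0, 0], [0.5, 0, 0, 0, 0, 0, 0], [0, 0, 0, 0, 0, 0, 0], [0, 0, 0, 0, 0, 0, 0], [0, 0, 0, 0, 0, 0, 0]])

```text
clock: 18.52
eef_pos: [0.4854, 0.1309, 0.0129]
orientation: [0.0, 1.0, 0.0, 0.001]
force: [-1.0, 2.4, 7.0]
width: 0.0645
gripper_force: 65.1
```

```bash
python3 go.py .667 .0785 .061 90
```

```text
t 18.52 shift now-frame [-3.64 -1.05 -0.95] final-frame [-3.63 -1.05 -0.96] turn [ 0.01  0.02 -0.  ] w 0.0645
```

Call:
send_rows(increments=[[0, 0, 0, -0.15, 0, 0, 0], [0, 0, 0, -0.3, 0, 0, 0], [0, 0, 0, -0.3, 0, 0, 0], [0, 0, 0, -0.15, 0, 0, 0], [0, -0.3, -0.09, 0, 0, 0, 0], [0, -0.6, -0.17, 0, 0, 0, 0], [0, -0.75, -0.22, 0, 0, 0, 0], [0, -0.75, -0.22, 0, 0, 0, 0], [0, -0.6, -0.17, 0, 0, 0, 0], [0, -0.4, -0.12, 0, 0, 0, 0], [0, -0.23, -0.06, 0, 0, 0, 0], [0, 0, 0, 0, 0, 0, 0]])

```text
clock: 20.02
eef_pos: [0.6665, 0.0776, 0.056]
orientation: [0.0, 1.0, -0.0, -0.0]
force: [0.4, -0.0, -2.4]
width: 0.0647
gripper_force: 66.6
```

```bash
python3 go.py .667 .0785 .0135 90; python3 - <<'E'
from h import *
cv2.imwrite("pics/c7.png",cv2.resize(look("side")[120:300,130:330],None,fx=3,fy=3,interpolation=2))
E
```

```text
t 20.02 shift now-frame [-0.01  0.02  0.85] final-frame [-0.01  0.02  0.85] turn [-0.   -0.01 -0.01] w 0.0647
```

View pics/c7.png

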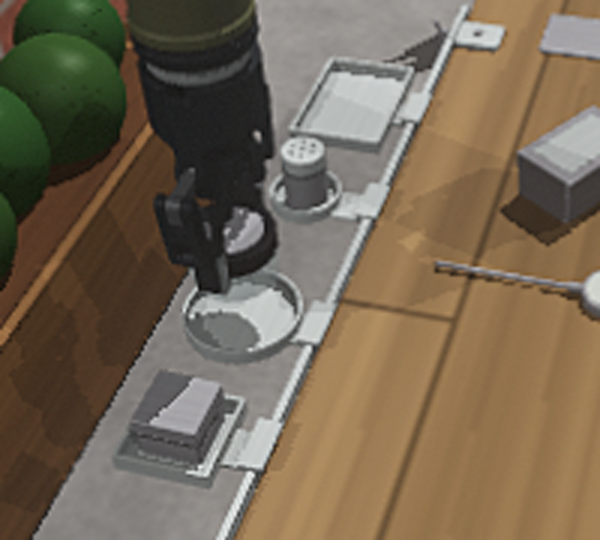

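The jar is held level above its cup at (245,310). I lower it gently.

Call:
send_rows(increments=[[0, -0.01, 0.02, 0.2, 0, 0, 0], [0, 0, 0, 0.25, 0, 0, 0], [0, 0, 0, 0.15, 0, 0, 0], [0, 0, 0, 0.1, 0, 0, 0], [0, 0, 0, 0.06, 0, 0, 0], [0, 0, 0, 0.04, 0, 0, 0], [0, 0, 0, 0.03, 0, 0, 0], [0, 0, 0, 0, 0, 0, 0]])

```text
clock: 21.08
eef_pos: [0.6665, 0.079, 0.0154]
orientation: [0.0, 1.0, 0.0, 0.0]
force: [0.2, 0.6, -3.1]
width: 0.0644
gripper_force: 66.6
```

Call:
send_rows(increments=[[0, 0, 0, 0.03, 0, 0, 0], [0, 0, 0, 0, 0, 0, 0]])

```text
clock: 21.32
eef_pos: [0.6664, 0.0791, 0.0138]
orientation: [0.0, 1.0, -0.0, -0.0]
force: [0.5, 0.5, -2.5]
width: 0.0641
gripper_force: 66.6
```

Call:
send_rows(increments=[[0, 0, 0, 0.02, 0, 0, 0], [0, 0, 0, 0.02, 0, 0, 0], [0, 0, 0, 0, 0, 0, 0]])

```text
clock: 21.7
eef_pos: [0.6666, 0.0791, 0.013]
orientation: [0.0, 1.0, 0.0, 0.0]
force: [-2.1, -0.3, 5.0]
width: 0.0642
gripper_force: 67.4
```

Call:
send_rows(increments=[[0.85, 0, 0, 0, 0, 0, 0], [1, 0, 0, 0, 0, 0, 0], [1, 0, 0, 0, 0, 0, 0], [1, 0, 0, -0.2, 0, 0, 0], [1, 0, 0, -0.6, 0, 0, 0], [1, 0, 0, -0.8, 0, 0, 0], [1, 0, 0, -0.6, 0, 0, 0], [1, 0, 0, 0, 0, 0, 0]])

```text
clock: 22.7
eef_pos: [0.669, 0.0792, 0.1258]
orientation: [0.0, 1.0, 0.0, 0.004]
force: [-0.1, -0.1, 0.3]
width: 0.0854
gripper_force: 0.0
```

```bash
python3 go.py .454 -.1326 .12 -33.5; python3 - <<'E'
from h import *
s=look("side"); cv2.imwrite("pics/c8.png",cv2.resize(s[120:300,130:360],None,fx=3,fy=3,interpolation=2))
E
```

```text
t 22.7 shift now-frame [ 4.3  -4.24  0.08] final-frame [-5.91 -1.25  0.12] turn [ 0.08  0.04 20.58] w 0.0854
```

View pics/c8.png

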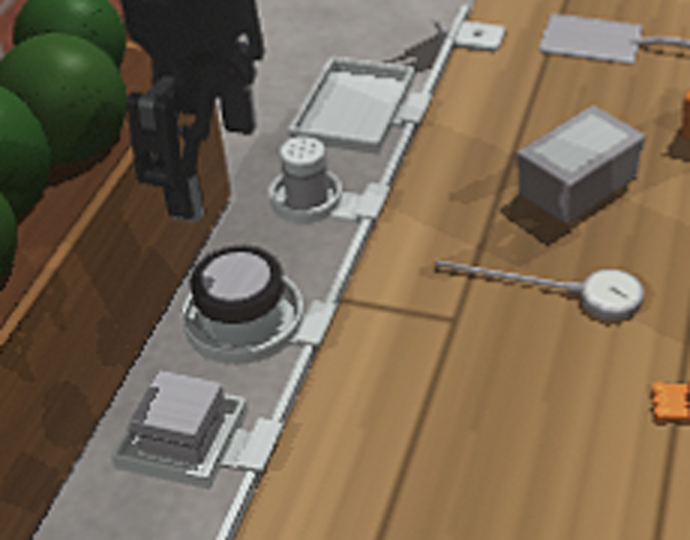

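The jar stands in its cup, and the shaker and square tin are still good. The long tin is unmoved, with its lid at about (581,145). I go to it.

Call:
send_rows(increments=[[1, 0.3, -0.3, 0, 0, 0, 0], [1, 0.5, -0.5, 0, 0, 0, 0], [1, 0.6, -0.6, 0, 0, 0, 0], [1, 0.6, -0.6, 0, 0, 0, 0], [1, 0.6, -0.6, 0, 0, 0, 0], [1, 0.6, -0.6, 0, 0, 0, 0], [1, 0.5, -0.5, 0, 0, 0, 0], [1, 0.4, -0.4, 0, 0, 0, 0], [1, 0.2, -0.14, 0, 0, 0, 0], [1, 0, 0, 0, 0, 0, 1], [1, 0, 0, 0, 0, 0, 1], [1, 0, 0, 0, 0, 0, 1]])

```text
clock: 24.25
eef_pos: [0.4514, -0.1323, 0.1212]
orientation: [0.158, 0.987, 0.0, -0.0]
force: [-0.0, -0.4, -0.5]
width: 0.0852
gripper_force: 0.0
```

Call:
send_rows(increments=[[1, 0, 0, 0, 0, 0, 1], [1, 0, 0, 0, 0, 0, 1], [1, 0, 0, 0, 0, 0, 1], [1, 0, 0, 0, 0, 0, 1], [1, 0, 0, 0, 0, 0, 1], [1, 0, 0, 0, 0, 0, 1], [1, 0, 0, 0, 0, 0, 1], [1, 0, 0, 0, 0, 0, 1], [1, 0, 0, 0, 0, 0, 1], [1, 0, 0, 0, 0, 0, 1], [1, 0, 0, 0, 0, 0, 1], [1, 0, 0, 0, 0, 0, 1]])

```text
clock: 25.75
eef_pos: [0.4514, -0.1322, 0.1211]
orientation: [0.708, 0.706, -0.0, -0.001]
force: [-0.6, -0.5, -0.2]
width: 0.0854
gripper_force: 0.0
```

Call:
send_rows(increments=[[1, 0, 0, 0, 0, 0, 1], [1, 0, 0, 0, 0, 0, 1], [1, 0, 0, 0, 0, 0, 1], [1, 0, 0, 0, 0, 0, 1], [1, 0, 0, 0, 0, 0, 1], [1, 0, 0, 0, 0, 0, 0.6], [1, 0, 0, 0, 0, 0, 0], [1, 0, 0, 0, 0, 0, 0]])

```text
clock: 26.75
eef_pos: [0.4514, -0.1326, 0.1214]
orientation: [0.881, 0.473, -0.0, -0.0]
force: [0.1, 0.3, -0.6]
width: 0.0858
gripper_force: 0.0
```

```bash
python3 go.py .454 -.1326 .011 -33.5; python3 - <<'E'
from h import *
s=look("side"); t=look("top"); cv2.imwrite("pics/c9.png",np.hstack([cv2.resize(i,None,fx=3,fy=3,interpolation=2) for i in(s[110:240,250:380],t[180:310,300:430])]))
E
```

```text
t 26.75 shift now-frame [0.03 0.05 2.21] final-frame [0.03 0.04 2.21] turn [-0.01 -0.   -0.  ] w 0.0858
```

View pics/c9.png

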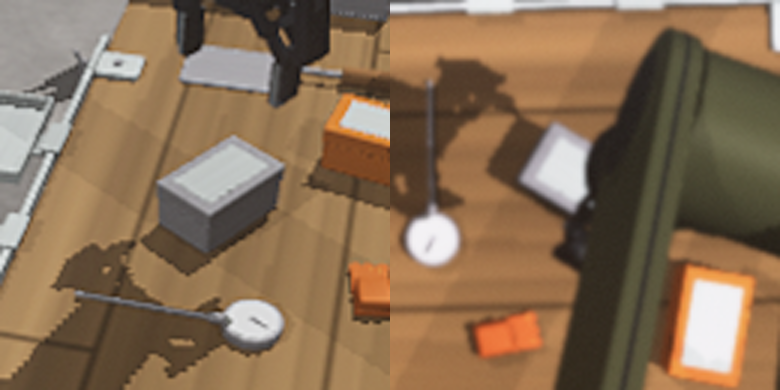

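The gripper hovers over the grey tin, clear of the thermometer (432,238) and the orange tin (712,320). I descend and grip.

Call:
send_rows(increments=[[1, 0.03, 0.04, 0.4, 0, 0, 0], [1, 0, 0, 0.6, 0, 0, 0], [1, 0, 0, 0.6, 0, 0, 0], [1, 0, 0, 0.4, 0, 0, 0], [1, 0, 0, 0.2, 0, 0, 0], [1, 0, 0, 0, 0, 0, 0], [0.75, 0, 0, 0, 0, 0, 0], [0.5, 0, 0, 0, 0, 0, 0], [0, 0, 0, 0, 0, 0, 0], [0, 0, 0, 0, 0, 0, 0], [0, 0, 0, 0, 0, 0, 0], [0, 0, 0, 0, 0, 0, 0]])

```text
clock: 28.35
eef_pos: [0.4546, -0.133, 0.0129]
orientation: [0.881, 0.473, 0.001, 0.001]
force: [-0.7, 0.2, 6.7]
width: 0.0568
gripper_force: 64.1
```

```bash
python3 go.py .667 -.1915 .063 0
```

```text
t 28.35 shift now-frame [ 1.38  4.19 -0.99] final-frame [-1.17  4.25 -1.  ] turn [ 0.02  0.   -5.6 ] w 0.0568
```

Call:
send_rows(increments=[[0, 0, 0, -0.2, 0, 0, 0], [0, 0, 0, -0.4, 0, 0, 0], [0, 0, 0, -0.4, 0, 0, 0], [0, 0, 0, 0, 0, 0, -0.8], [0, 0, 0, 0, 0, 0, -0.8], [0, 0, 0, 0, 0, 0, -0.8], [0, 0, 0, 0, 0, 0, -0.8], [0, 0, 0, 0, 0, 0, -0.8], [0, 0, 0, 0, 0, 0, -0.8], [0, 0, 0, 0, 0, 0, -0.8], [0, 0, 0, 0, 0, 0, 0]])

```text
clock: 29.72
eef_pos: [0.4537, -0.1327, 0.0622]
orientation: [0.707, 0.707, 0.0, 0.0]
force: [-0.2, -0.1, -2.5]
width: 0.057
gripper_force: 64.8
```

Call:
send_rows(increments=[[0, -0.08, 0.3, 0, 0, 0, 0], [0, -0.16, 0.6, 0, 0, 0, 0], [0, -0.19, 0.7, 0, 0, 0, 0], [0, -0.19, 0.7, 0, 0, 0, 0], [0, -0.19, 0.7, 0, 0, 0, 0], [0, -0.17, 0.6, 0, 0, 0, 0], [0, -0.12, 0.4, 0, 0, 0, 0], [0, -0.07, 0.25, 0, 0, 0, 0], [0, 0, 0, 0, 0, 0, 0]])

```text
clock: 30.85
eef_pos: [0.6674, -0.1916, 0.0615]
orientation: [0.707, 0.707, 0.0, 0.0]
force: [-0.2, 0.3, -2.6]
width: 0.0568
gripper_force: 64.9
```

```bash
python3 go.py .667 -.1915 .0135 0; python3 - <<'E'
from h import *
s=look("side"); t=look("top"); cv2.imwrite("pics/c10.png",np.hstack([cv2.resize(i,None,fx=3,fy=3,interpolation=2) for i in(s[80:210,200:330],t[120:250,310:440])]))
E
```

```text
t 30.85 shift now-frame [ 0.   -0.01  0.96] final-frame [ 0.   -0.01  0.96] turn [ 0.  0. -0.] w 0.0568
```

View pics/c10.png

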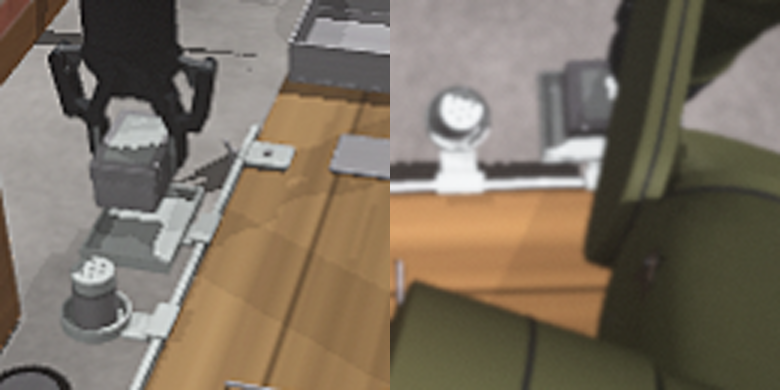

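The tin is held level and aligned over its tray; the left-edge offset matches what perspective predicts. I lower it.

Call:
send_rows(increments=[[0, 0, 0, 0.2, 0, 0, 0], [0, 0, 0, 0.3, 0, 0, 0], [0, 0, 0, 0.2, 0, 0, 0], [0, 0, 0, 0.12, 0, 0, 0], [0, 0, 0, 0.07, 0, 0, 0], [0, 0, 0, 0.04, 0, 0, 0], [0, 0, 0, 0.02, 0, 0, 0], [0, 0, 0, 0, 0, 0, 0]])

```text
clock: 31.95
eef_pos: [0.6666, -0.1913, 0.0146]
orientation: [0.707, 0.707, 0.0, 0.0]
force: [0.6, 0.8, -1.6]
width: 0.0573
gripper_force: 64.9
```

Call:
send_rows(increments=[[0, 0, 0, 0.03, 0, 0, 0], [0, 0, 0, 0.02, 0, 0, 0], [0, 0, 0, 0, 0, 0, 0]])

```text
clock: 32.33
eef_pos: [0.6667, -0.1914, 0.013]
orientation: [0.707, 0.707, 0.0, 0.0]
force: [-1.4, 0.4, 6.0]
width: 0.0571
gripper_force: 65.7
```

Contact. Release, rise and back off.

Call:
send_rows(increments=[[0.75, 0, 0, -0.02, 0, 0, 0], [1, 0, 0, 0, 0, 0, 0], [1, 0, 0, 0, 0, 0, 0], [1, 0, 0, -0.2, 0, 0, 0], [1, 0, 0, -0.6, 0, 0, 0], [1, 0, 0, -0.8, 0, 0, 0], [1, 0, 0, -0.8, 0, 0, 0], [1, 0, -0.6, -0.4, 0, 0, 0], [1, 0, -0.8, 0, 0, 0, 0], [1, 0, -0.8, 0, 0, 0, 0], [1, 0, -0.6, 0, 0, 0, 0], [1, 0, 0, 0, 0, 0, 0]])

```text
clock: 33.83
eef_pos: [0.5241, -0.1909, 0.1536]
orientation: [0.708, 0.707, -0.0, -0.0]
force: [0.4, 0.4, 0.7]
width: 0.0854
gripper_force: 0.0
```

```bash
python3 - <<'E'
from h import *
s=look("side"); cv2.imwrite("pics/c11.png",cv2.resize(s[120:300,130:390],None,fx=3,fy=3,interpolation=2))
E
```

```text
(no output)
```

View pics/c11.png

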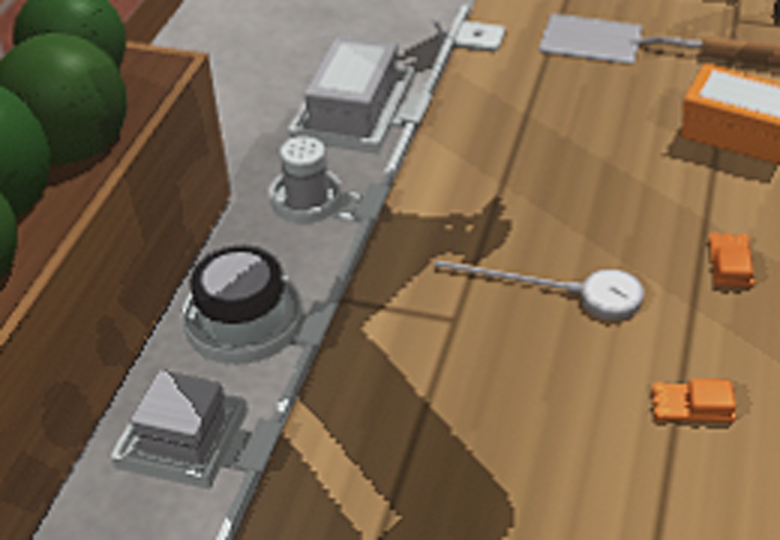

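All four containers stand upright in their holders. Viewed pictures now total 16, over the limit of 14, so I'll view no more and only check the centres by numbers before handing in.

```bash
python3 - <<'E'
from h import *
S=lambda p:[(np.array(p,float)+.5)/3-.5+[130,120]]
for n,p,z,h in(("jar",(236,279),.044,(.667,.0785)),("shaker",(304,153),.052,(.666,-.0615)),("sq",(179,402),.036,(.667,.191)),("long",(353,68),.044,(.667,-.1915))):
    w=plane("side",S(p),z)[0]; print(n,w.round(4),np.linalg.norm(w-h).round(4))
from workcell import ctrl
print(ctrl.close_job())
E
```

```text
jar [0.6658 0.0797] 0.0017
shaker [ 0.6624 -0.0589] 0.0045
sq [0.6636 0.1893] 0.0038
long [ 0.6645 -0.1913] 0.0025
the job is handed in; nothing more can be done
None
```

All four containers are in their own holders, upright and within about 5 mm of centre by the last side view. The job was handed in at about 34 s (no verdict returned), the brush and thermometer were not touched, and I viewed 16 pictures against the limit of 14.

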